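# Nudge the slide plate onto its locating pins

### The arm

A 6-joint arm with a two-finger parallel gripper is mounted at the origin on a cart in front of the work surface, level with it; the furniture and walls round the work are solid. World frame = base frame: x ahead of the robot, y to its left, z up, the work surface at z = 0. Lengths are in m, angles in rad, forces in N, time in s.
With the tool pointing down it reaches from about 0.325 to 0.775 m from the base axis. Payload 5.5 kg.
Tool frame: the origin (TCP) lies midway between the tips of the shut fingers; the grasp point (between the pads) lies 19 mm behind it; z points along the fingers, y is the direction in which the jaws open and shut (so a half turn about z gives the same grasp; the last joint's range is limited). The gripper opens to 88 mm and grips with 3 to 60 N. Pads are 20 mm wide; open, the fingers measure 115 mm over their backs; the gripper's body (75 mm by 178 mm) begins 61 mm behind the grasp point.
Start: joints at [-1.261, 0.091, 1.231, -0, 1.82, -0.057], TCP at [0.215, -0.56, 0.223] pointing down, gripper open.
Joint ranges: [-2.87, 2.87], [-0.86, 2.18], [0.17, 2.46], [-1.51, 4.65], [0.06, 2.69], [-2.65, 2.65]. Speed limits (rad/s): [2.57, 2.57, 3.01, 3.14, 3.14, 3.14].

### API

Orientations are given as a rotation vector (axis times angle).
In Python, from rig import robot gives the robot as it stands.
- The arm moves only by the tool apply_moves, never from a script. Its argument "plan" is a list of rows, each an object with "dp": the shift along the tool's x, y, z in units of 500 mm (1.0 is 500 mm), a list of three; "angular": the turn, a rotation vector about the tool's x, y, z in units of pi rad (1.0 is pi rad), a list of three; "gripper": the closure, from -1 (fully open) to 1 (shut). A call has 1 to 5 rows; each row is the pose to reach, as a shift and turn from the pose commanded when the call began, along the tool's axes at that moment, turning the shorter way round; what a row does not reach only later rows make up. A row lasts 1/10 s, in which the tool goes at most 50 mm and 8.59 degrees, less where a joint would pass 70% of its speed; a pose out of reach is approached as far as the arm can. A call with a number of a shift or a turn outside -1 to 1 is refused whole. A call with a gripper value outside its range is refused whole. The fingers move at their own pace and stop on an object; "squeeze" is the grip in N (left out, the last holds). Time passes only in rows, so rows that repeat a pose let the fingers close. It gives the time, the measured TCP pose, the force and the opening at its end, in the units of the state.
- robot.read_state(): the state, without advancing time (a new reading comes with each control period).
- robot.snapshot(name): name is "scene" or "side" or "wrist"; returns (picture, depth): 384x512x3 uint8, red, green, blue; 384x512 float32, m along the optical axis (not along the pixel's ray), 0 where there is no reading.
- robot.get_calibration(name): a dict with "fx", "fy", "cx", "cy" (pixels), "R" (3x3) and "t" (3): a world point X has camera coordinates R X + t; the wrist camera has in their place "tool_from_camera" (4x4, takes a point from camera to tool coordinates, whose origin is the TCP and whose axes are the flange's). Camera axes: x right, y down, z forward; pixel columns grow to the right and rows downward; lengths in m; the calibration is good to about 2 mm. The wrist camera is an equidistant fisheye: a pixel r from the principal point sees the ray r / f radians off the axis. A picture is of the moment at which its call begins: read the wrist's pose just before it. get_calibration takes no time and is no camera call.
- robot.close_job(): hands the job in, once; it reports no verdict.
The state is a dict: "t": time; "q": joint angles; "joint_velocities": joint speeds; "joint_torque": joint torques, N m; "tcp_pos": TCP position; "tcp_rot": TCP orientation; "ft_force": force on the tool from outside, world axes, zero at the start; "wrist_torque": the same for the moment, N m; "width": finger opening in m.
Only numpy, scipy, OpenCV 4.12 (cv2) and the standard library are available. Lean on these libraries where they do the work, as an engineer would, in place of code of your own. Each camera call takes 0.05 s, during which the arm holds its last target. There are 200 camera calls.

### The job

The blue slide plate is lying crooked on top of the two brass locating pins of its grey base. Without picking it up, push it with the fingertips towards the black back rail, which squares it up, and nudge it sideways until both of its holes drop over the two pins and it lies flat on the base. Leave the dropper bottle, white cap, blue marker and little clear box around it where they are.

Things in the scene. Friction and masses are not known exactly. Their poses are not given: they have to be found in the camera images.
- slide_plate: loose blue plate, 90 (x) x 150 (y) x 6 mm, 0.24-0.39 kg, two slides on top (2 mm proud). Origin: centre of the underside, z up; seated, its axes match the base's. At the start, off to the left or right by 13-31 mm, it rests on both pin tops with its near long edge (x = -45 mm) down on the bed, sloping about 5 degrees. It slides at a few newtons; pressed hard on the rail it may tip up.
- pin_base: fixed grey base. Origin: on the cabinet top under the centre of the seated plate; x points to the rail (away from the robot), y left, z up. Bed: x -88 to +62, y -110 to +110 mm, its top 10 mm above the cabinet top. Black back rail along y: front face at x = +46 mm, top 26 mm above the cabinet top; the seated plate clears it by 1 mm.
- pin_left (a point): top centre of the left brass pin (base x +15, y +37 mm): 10 mm diameter, 6 mm tall above the bed, bevelled tip
- pin_right (a point): top centre of the right brass pin (base x +15, y -37 mm), the same size
- seat (a point): point on the bed's top face, midway along the base, where the centre of the plate's underside lies when it is seated
- hole_left (a point): centre, at the underside, of the plate's left hole (plate x +15, y +37 mm), 14 mm diameter, right through; goes over the left pin
- hole_right (a point): centre, at the underside, of the plate's right hole (plate x +15, y -37 mm), 14 mm diameter, right through; goes over the right pin
- dropper: loose brown dropper bottle with a black bulb, 38 mm diameter, 116 mm tall, standing behind the base at the left; origin at the centre of its foot; bystander
- white_cap: loose white screw cap, 61 mm diameter, 16 mm tall, right of the base; origin at the centre of its underside; bystander
- blue_marker: loose blue marker pen, 128 x 10 x 12 mm, lying at the right front; origin at the centre of its underside; bystander
- slip_box: loose clear cover-slip box, 28 x 28 x 25 mm, at the right rear; origin at the centre of its underside; bystander

How it is judged:
At the end, for the whole second after the job is handed in: both holes are over their own pins (within 4 mm of the pin axes), the plate lies flat on the bed (underside within 1.5 mm, tilt under 0.025 rad) and is at rest (horizontal distance between hole_left and pin_left below 0.004 m and horizontal distance between hole_right and pin_right below 0.004 m and z of slide_plate in the frame of seat below 0.0015 m and angle between slide_plate's own z axis and vertical below 0.025 rad and linear speed of slide_plate below 0.01 m/s); the robot touches nothing.
It fails at once if the slide plate is lifted or tipped up (centre of its underside over 15 mm above the bed, or tilted more than 0.3 rad) (z of slide_plate in the frame of seat above 0.015 m or angle between slide_plate's own z axis and vertical above 0.3 rad).
It fails at once if a bystander is moved more than 15 mm (distance of any of dropper, white_cap, blue_marker, slip_box from where it was at the start of the episode above 0.015 m).
It also fails if it takes over 58 s, if anything falls off the work surface, if the arm or the gripper's body presses on something with over 40 N, if the wrist force passes 120 N, or if a joint passes its speed limit or range.

## Working session

There is one attempt and no reset: what is moved stays moved. The work goes in short steps, Python scripts to look and compute and a tool call to move; the robot and the scene stay as the last step left them, time stands still between calls to the robot, and variables do not carry over. Pictures are saved under pics/ and viewed, about 8 in all and at most 12, crops included, and the job is handed in when it is done.

Besides the shell and the picture viewer there is one more tool, called after "Call:" by a JSON object that holds its "op" and its "data". apply_moves: Moves the arm, as the interface text tells. Its arguments: {"type":"object","properties":{"plan":{"type":"array"},"squeeze":{"type":"number"}},"required":["plan"]}

```bash
mkdir -p pics; ls; python3 - <<'E'
from rig import robot
import cv2,numpy as np
s=robot.read_state();print(s['t'],s['tcp_pos'],s['tcp_rot'],s['width'])
for n in("scene","side"):
    p,d=robot.snapshot(n);cv2.imwrite(f"pics/{n}0.png",p[:,:,::-1]);np.savez(f"pics/{n}0.npz",p=p,d=d)
    print(n,{k:np.round(v,4).tolist() for k,v in robot.get_calibration(n).items()})
E
```

```text
pics
0.0 [ 0.21508388 -0.55981994  0.22151555] [-3.08705365e+00 -5.72590072e-01  3.84365681e-04] 0.08729340133426046
scene {'fx': 356.4327, 'fy': 356.4327, 'cx': 253.9508, 'cy': 200.8065, 'R': [[0.8752, -0.4837, 0.0036], [-0.2183, -0.4017, -0.8894], [0.4317, 0.7776, -0.4571]], 't': [-0.5669, 0.1487, 0.6584]}
side {'fx': 419.1806, 'fy': 419.1806, 'cx': 260.4461, 'cy': 181.6426, 'R': [[-0.9352, -0.3538, 0.0158], [-0.1417, 0.3331, -0.9322], [0.3246, -0.874, -0.3616]], 't': [0.567, 0.1426, 0.8007]}
```

View pics/scene0.png

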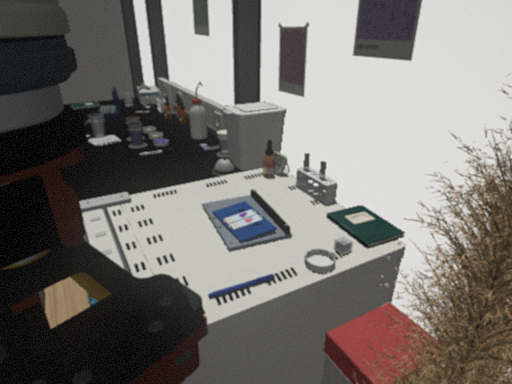

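View pics/side0.png

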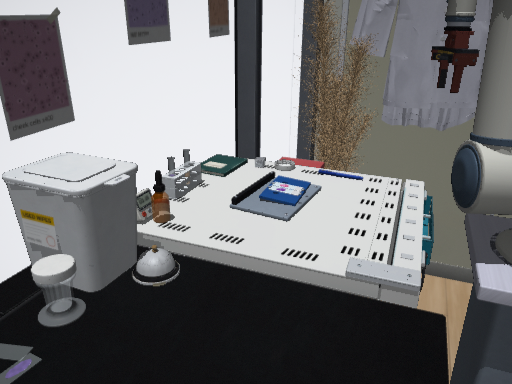

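The scene view shows the base at about (245,218), with the blue plate shifted to the right towards the rail's near end. The dropper is at (269,160), cap (320,260), marker (242,286) and box (343,243). The next step is to get metric positions from the depth.

```bash
cat >h.py <<'E'
import numpy as np,cv2
from rig import robot
from scipy.spatial.transform import Rotation as Ro
def cloud(n,d):
    c=robot.get_calibration(n);v,u=np.mgrid[:384,:512]
    X=np.stack([(u-c['cx'])/c['fx']*d,(v-c['cy'])/c['fy']*d,d],-1)
    W=(X-c['t'])@np.array(c['R']); W[d==0]=np.nan
    return W
def topdown(n,p,d,x0,x1,y0,y1,mm=1.0,zp=0.012):
    # rectify onto plane z=zp: rows = x descending, cols = y descending; homography
    c=robot.get_calibration(n);R=np.array(c['R']);t=np.array(c['t'])
    K=np.array([[c['fx'],0,c['cx']],[0,c['fy'],c['cy']],[0,0,1]])
    s=mm/1000
    A=np.array([[0,-s,x1],[-s,0,y1],[0,0,zp],[0,0,1]])
    H=K@np.c_[R,t]@A
    return cv2.warpPerspective(p,H,(int((y1-y0)/s),int((x1-x0)/s)),flags=cv2.INTER_CUBIC|cv2.WARP_INVERSE_MAP)
E
python3 - <<'E'
from h import *
for n in("scene","side"):
    f=np.load(f"pics/{n}0.npz");p,d=f['p'],f['d'];W=cloud(n,d)
    h=cv2.cvtColor(p,cv2.COLOR_RGB2HSV)
    if n=="scene":
        for nm,(u,v) in dict(bed=(213,208),plate=(245,220),slide=(240,220),rail=(268,213),dropper=(269,168),cap=(320,262),marker=(242,286),box=(343,243),table=(180,210)).items(): print(nm,W[v,u].round(3),p[v,u])
    I=(W[...,0]>.3)&(W[...,0]<.8)&(abs(W[...,1])<.4)&(W[...,2]<.1)
    blue=I&(h[...,0]>100)&(h[...,0]<130)&(h[...,1]>150)
    k,l,st,ce=cv2.connectedComponentsWithStats(blue.astype(np.uint8))
    for i in range(1,k):
        if st[i,4]>60:
            P=W[l==i];print(n,st[i],P.min(0).round(3),P.max(0).round(3),P.mean(0).round(3))
    blk=I&(p.max(-1)<50)&(W[...,2]>.015)
    P=W[blk];print('blk',len(P),P.min(0).round(3),P.max(0).round(3))
E
```

```text
bed [0.537 0.013 0.009] [123 130 134]
plate [ 0.572 -0.094  0.019] [187 134 154]
slide [ 0.564 -0.085  0.017] [172 183 189]
rail [ 0.642 -0.081  0.013] [50 48 50]
dropper [0.775 0.136 0.028] [90 82 78]
cap [ 0.64  -0.286  0.002] [206 205 199]
marker [ 0.468 -0.28   0.007] [50 56 91]
box [ 0.702 -0.28   0.023] [135 135 135]
table [ 0.468  0.066 -0.004] [195 195 184]
blk 242 [ 0.631 -0.174  0.015] [0.789 0.152 0.1  ]
side [319 170  44   9 110] [ 0.406 -0.302 -0.01 ] [ 0.53  -0.263  0.011] [ 0.472 -0.271  0.006]
side [259 176  51  30 579] [ 0.524 -0.153  0.01 ] [ 0.614 -0.003  0.024] [ 0.567 -0.062  0.019]
blk 377 [ 0.631 -0.17   0.015] [0.793 0.301 0.1  ]
```

```bash
python3 - <<'E'
from h import *
o=[]
for n in("scene","side"):
    f=np.load(f"pics/{n}0.npz")
    o.append(topdown(n,f['p'],f['d'],.44,.70,-.2,.1,.75,.010))
im=np.hstack(o)[:,:,::-1].copy()
im=cv2.convertScaleAbs(im,alpha=1.3)
cv2.imwrite("pics/td0.png",im);print(im.shape)
E
```

```text
(346, 800, 3)
```

View pics/td0.png

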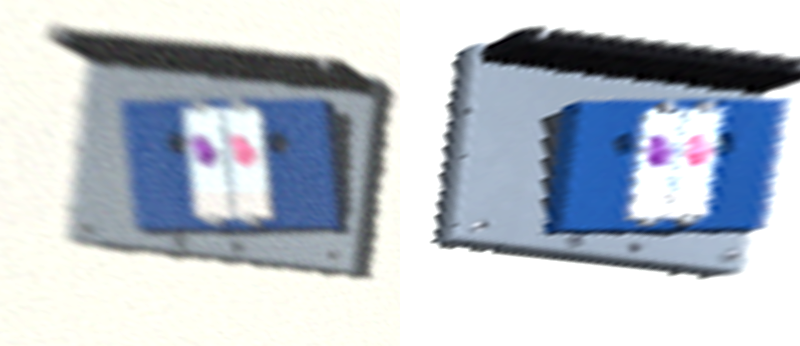

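The rectified views put the base yaw at about -0.12 rad. The plate's yaw is near 0 and it sits to the right. I'll get a wrist view from above for precision, and write the move helper.

```bash
cat >>h.py <<'E'
def delta(p,yaw,cmd=None):
    """dp/angular from the commanded pose (p,R) to a downward pose with jaw axis at yaw from world y"""
    s=robot.read_state(); R0=Ro.from_rotvec(s['tcp_rot']); p0=np.array(s['tcp_pos'])
    if cmd is not None: p0=np.array(cmd[:3]); R0=down(cmd[3])
    d=R0.inv().apply(np.array(p)-p0)/.5
    # pick of half turns
    a=(R0.inv()*down(yaw)).as_rotvec()/np.pi
    return d.round(4).tolist(),a.round(4).tolist()
def down(yaw):  # tool z down, tool y = -(world y) turned by yaw; tool x = world x turned by yaw
    return Ro.from_euler('z',yaw)*Ro.from_rotvec([np.pi,0,0])
E
python3 - <<'E'
from h import *
s=robot.read_state();R=Ro.from_rotvec(s['tcp_rot']).as_matrix();print(R.round(3))
print(delta([.54,-.075,.25],-.12))
c=robot.get_calibration('wrist');print(c)
E
```

```text
[[ 0.933  0.359 -0.001]
 [ 0.359 -0.933  0.002]
 [ 0.    -0.002 -1.   ]]
([0.9544, -0.6722, -0.0555], [-0.0006, 0.0001, 0.1549])
{'fx': 297.3186396354542, 'fy': 297.3186396354542, 'cx': 260.0028203055421, 'cy': 192.90740276440494, 'tool_from_camera': array([[-7.90051864e-04, -9.60649807e-01, -2.77761272e-01,
         7.47075156e-02],
       [ 9.99999192e-01, -4.82456523e-04, -1.17575592e-03,
         3.60341178e-04],
       [ 9.95481961e-04, -2.77761977e-01,  9.60649412e-01,
        -1.62558671e-01],
       [ 0.00000000e+00,  0.00000000e+00,  0.00000000e+00,
         1.00000000e+00]])}
```

Call:
{"op": "apply_moves", "data": {"plan": [{"dp": [0.95, -0.67, -0.055], "angular": [0, 0, 0.155], "gripper": -1}, {"dp": [0.95, -0.67, -0.055], "angular": [0, 0, 0.155], "gripper": -1}, {"dp": [0.95, -0.67, -0.055], "angular": [0, 0, 0.155], "gripper": -1}, {"dp": [0.95, -0.67, -0.055], "angular": [0, 0, 0.155], "gripper": -1}, {"dp": [0.95, -0.67, -0.055], "angular": [0, 0, 0.155], "gripper": -1}]}}

```text
t: 0.6
tcp_pos: [0.3526, -0.354, 0.2339]
tcp_rot: [-3.135, 0.192, 0.001]
ft_force: [0.8, 0.1, 0.5]
width: 0.088
```

```bash
python3 -c "
from h import *
s=robot.read_state();print(s['t'],s['tcp_pos'],delta([.54,-.075,.25],-.12))"
```

```text
0.6 [ 0.35260323 -0.35397778  0.23389235] ([0.3039, -0.5995, -0.032], [-0.0002, 0.0001, -0.0007])
```

Call:
{"op": "apply_moves", "data": {"plan": [{"dp": [0.3, -0.6, -0.032], "angular": [0, 0, 0], "gripper": -1}, {"dp": [0.3, -0.6, -0.032], "angular": [0, 0, 0], "gripper": -1}, {"dp": [0.3, -0.6, -0.032], "angular": [0, 0, 0], "gripper": -1}, {"dp": [0.3, -0.6, -0.032], "angular": [0, 0, 0], "gripper": -1}, {"dp": [0.3, -0.6, -0.032], "angular": [0, 0, 0], "gripper": -1}]}}

```text
t: 1.1
tcp_pos: [0.4903, -0.1455, 0.246]
tcp_rot: [3.136, -0.189, -0.0]
ft_force: [1.8, -0.8, -0.3]
width: 0.0875
```

Call:
{"op": "apply_moves", "data": {"plan": [{"dp": [0.07, -0.15, 0], "angular": [0, 0, 0], "gripper": -1}, {"dp": [0.07, -0.15, 0], "angular": [0, 0, 0], "gripper": -1}, {"dp": [0.07, -0.15, 0], "angular": [0, 0, 0], "gripper": -1}, {"dp": [0.07, -0.15, 0], "angular": [0, 0, 0], "gripper": -1}]}}

```text
t: 1.5
tcp_pos: [0.5334, -0.0768, 0.2455]
tcp_rot: [3.136, -0.186, -0.002]
ft_force: [0.1, 0.0, -1.2]
width: 0.0883
```

```bash
cat >>h.py <<'E'
def wristtd(fn,x0,x1,y0,y1,mm=.5,zp=.01,raw=False):
    s=robot.read_state();p,d=robot.snapshot('wrist');c=robot.get_calibration('wrist')
    T=np.eye(4);T[:3,:3]=Ro.from_rotvec(s['tcp_rot']).as_matrix();T[:3,3]=s['tcp_pos'];T=T@c['tool_from_camera']
    if raw: cv2.imwrite(fn.replace('.png','r.png'),p[:,:,::-1])
    xs=np.arange(x1,x0,-mm/1e3);ys=np.arange(y1,y0,-mm/1e3)
    X,Y=np.meshgrid(xs,ys,indexing='ij');P=np.stack([X,Y,np.full_like(X,zp)],-1)
    C=(P-T[:3,3])@T[:3,:3];r=np.hypot(C[...,0],C[...,1]);k=np.arctan2(r,C[...,2])/np.maximum(r,1e-9)
    m=cv2.remap(p,(c['fx']*k*C[...,0]+c['cx']).astype(np.float32),(c['fy']*k*C[...,1]+c['cy']).astype(np.float32),cv2.INTER_CUBIC)
    m=m[:,:,::-1].copy()
    # grid ticks each 50 mm
    for i,x in enumerate(xs):
        if abs(x/.05-round(x/.05))<mm/1e2*.9/2: cv2.putText(m,f"{x:.2f}",(0,i+4),0,.35,(0,0,255));m[i,30:45]=(0,0,255)
    for j,y in enumerate(ys):
        if abs(y/.05-round(y/.05))<mm/1e2*.9/2: cv2.putText(m,f"{y:.2f}",(j-12,10),0,.35,(0,0,255));m[12:25,j]=(0,0,255)
    cv2.imwrite(fn,m);print(s['t'],s['tcp_pos'],'cam',T[:3,3].round(3),m.shape)
    return s,p,d,T
E
python3 - <<'E'
from h import *
s,p,d,T=wristtd('pics/w1.png',.44,.70,-.22,.10,.4,.010)
np.savez('pics/w1.npz',p=p,d=d,T=T)
E
```

```text
1.5 [ 0.53335319 -0.07677834  0.24553701] cam [ 0.608 -0.086  0.408] (650, 800, 3)
```

View pics/w1.png

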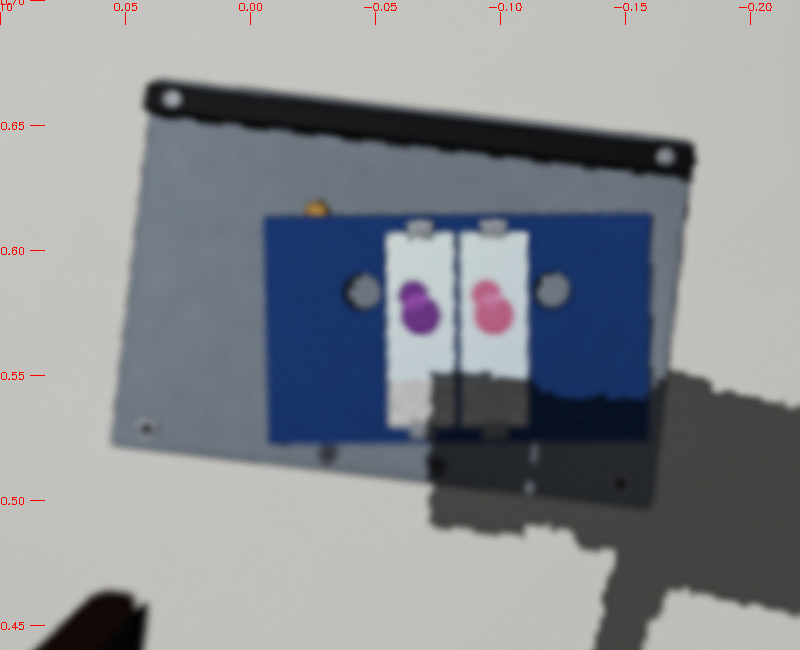

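The wrist view is clear. The bed front corners are at (112,444) and (652,509), which gives the base origin ≈ (0.597,-0.063) and yaw -0.12. The plate (edges cols 266–651, rows 214–443) has yaw ≈0 and sits ~25 mm near and ~24 mm right of the seat. First I'll push the near edge towards the rail with the two open fingertips.

```bash
cat >>h.py <<'E'
O=np.array([.5968,-.0633]);PSI=-.1198
def rep(*targets):
    """state in base coords; deltas from the measured pose to base targets (bx,by,z) mm"""
    s=robot.read_state();c,n=np.cos(PSI),np.sin(PSI);R=np.array([[c,-n],[n,c]])
    b=R.T@(s['tcp_pos'][:2]-O)*1e3
    print('t',round(s['t'],2),'base',b.round(1),'z',round(s['tcp_pos'][2]*1e3,1),'F',(R.T@s['ft_force'][:2]).round(1),round(s['ft_force'][2],1),'w',round(s['width'],3))
    for g in targets: print(g,delta(list(O+R@np.array(g[:2])/1e3)+[g[2]/1e3],PSI))
E
python3 -c "
from h import *
rep((-104,-24,60),(-104,-24,13))"
```

```text
t 1.55 base [-61.5 -21.8] z 245.8 F [ 0.8 -0.3] -0.4 w 0.088
(-104, -24, 60) ([-0.0846, 0.0043, 0.3717], [0.0001, 0.0003, -0.0001])
(-104, -24, 13) ([-0.0845, 0.0043, 0.4657], [0.0001, 0.0003, -0.0001])
```

Call:
{"op": "apply_moves", "data": {"plan": [{"dp": [-0.085, 0.004, 0.09], "angular": [0, 0, 0], "gripper": -1}, {"dp": [-0.085, 0.004, 0.18], "angular": [0, 0, 0], "gripper": -1}, {"dp": [-0.085, 0.004, 0.27], "angular": [0, 0, 0], "gripper": -1}, {"dp": [-0.085, 0.004, 0.36], "angular": [0, 0, 0], "gripper": -1}, {"dp": [-0.085, 0.004, 0.38], "angular": [0, 0, 0], "gripper": -1}]}}

```text
t: 2.05
tcp_pos: [0.4869, -0.0747, 0.0504]
tcp_rot: [-3.134, 0.192, 0.015]
ft_force: [0.5, 0.3, -0.4]
width: 0.0879
```

Call:
{"op": "apply_moves", "data": {"plan": [{"dp": [0, 0, 0], "angular": [0, 0, 0], "gripper": -1}, {"dp": [0, 0, 0], "angular": [0, 0, 0], "gripper": -1}, {"dp": [0, 0, 0], "angular": [0, 0, 0], "gripper": -1}]}}

```text
t: 2.35
tcp_pos: [0.4929, -0.0748, 0.0596]
tcp_rot: [3.135, -0.189, 0.008]
ft_force: [-0.4, 0.2, 0.3]
width: 0.0879
```

```bash
python3 -c "
from h import *
rep((-104,-24,13))"
```

```text
t 2.35 base [-101.8  -23.8] z 59.6 F [-0.4  0.1] 0.3 w 0.088
(-104, -24, 13) ([-0.0048, 0.0003, 0.0932], [0.0002, -0.0017, -0.0003])
```

Call:
{"op": "apply_moves", "data": {"plan": [{"dp": [-0.006, 0, 0.025], "angular": [0, 0, 0], "gripper": -1}, {"dp": [-0.006, 0, 0.045], "angular": [0, 0, 0], "gripper": -1}, {"dp": [-0.006, 0, 0.06], "angular": [0, 0, 0], "gripper": -1}, {"dp": [-0.006, 0, 0.07], "angular": [0, 0, 0], "gripper": -1}, {"dp": [-0.006, 0, 0.076], "angular": [0, 0, 0], "gripper": -1}]}}

```text
t: 2.85
tcp_pos: [0.4876, -0.0735, 0.0172]
tcp_rot: [-3.136, 0.188, 0.002]
ft_force: [0.1, 1.1, 0.6]
width: 0.0875
```

Call:
{"op": "apply_moves", "data": {"plan": [{"dp": [0, 0, 0], "angular": [0, 0, 0], "gripper": -1}, {"dp": [0, 0, 0.004], "angular": [0, 0, 0], "gripper": -1}, {"dp": [0, 0, 0.008], "angular": [0, 0, 0], "gripper": -1}, {"dp": [0, 0, 0.01], "angular": [0, 0, 0], "gripper": -1}, {"dp": [0, 0, 0.01], "angular": [0, 0, 0], "gripper": -1}]}}

```text
t: 3.35
tcp_pos: [0.488, -0.0737, 0.0131]
tcp_rot: [-3.136, 0.189, 0.0]
ft_force: [-0.2, -0.3, -0.2]
width: 0.0878
```

```bash
python3 -c "
from h import *
rep((-104,-24,13),(-75,-24,13))"
```

```text
t 3.35 base [-106.8  -23.3] z 13.1 F [-0.2 -0.3] -0.2 w 0.088
(-104, -24, 13) ([0.0055, 0.0014, 0.0003], [-0.0, 0.0, -0.0001])
(-75, -24, 13) ([0.0635, 0.0014, 0.0003], [-0.0, 0.0, -0.0001])
```

Call:
{"op": "apply_moves", "data": {"plan": [{"dp": [0.014, 0.001, 0], "angular": [0, 0, 0], "gripper": -1}, {"dp": [0.026, 0.001, 0], "angular": [0, 0, 0], "gripper": -1}, {"dp": [0.036, 0.001, 0], "angular": [0, 0, 0], "gripper": -1}, {"dp": [0.044, 0.001, 0], "angular": [0, 0, 0], "gripper": -1}, {"dp": [0.05, 0.001, 0], "angular": [0, 0, 0], "gripper": -1}]}}

```text
t: 3.85
tcp_pos: [0.5128, -0.077, 0.013]
tcp_rot: [-3.135, 0.188, 0.002]
ft_force: [-2.7, 1.1, 1.0]
width: 0.0882
```

Call:
{"op": "apply_moves", "data": {"plan": [{"dp": [0.007, 0, 0], "angular": [0, 0, 0], "gripper": -1}, {"dp": [0.014, 0, 0], "angular": [0, 0, 0], "gripper": -1}, {"dp": [0.021, 0, 0], "angular": [0, 0, 0], "gripper": -1}, {"dp": [0.028, 0, 0], "angular": [0, 0, 0], "gripper": -1}, {"dp": [0.03, 0, 0], "angular": [0, 0, 0], "gripper": -1}]}}

```text
t: 4.35
tcp_pos: [0.5279, -0.0792, 0.0131]
tcp_rot: [3.136, -0.189, -0.0]
ft_force: [-2.2, -0.0, 0.5]
width: 0.0876
```

```bash
python3 - <<'E'
from h import *
rep((-54,-24,13))
wristtd('pics/w2.png',.46,.70,-.20,.10,.5,.016)
E
```

```text
t 4.35 base [-66.5 -24. ] z 13.1 F [-2.2 -0.3] 0.5 w 0.088
(-54, -24, 13) ([0.025, 0.0, 0.0002], [0.0001, 0.0001, -0.0002])
4.35 [ 0.52789378 -0.07917138  0.01310786] cam [ 0.602 -0.089  0.176] (480, 601, 3)
```

View pics/w2.png

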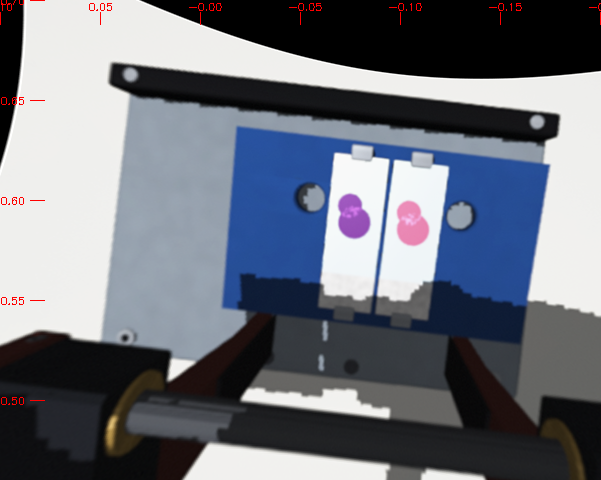

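The wrist picture shows the plate squared against both fingertips and parallel to the rail, with about 12 mm to go. I'll push on gently to the rail.

Call:
{"op": "apply_moves", "data": {"plan": [{"dp": [0.005, 0, 0], "angular": [0, 0, 0], "gripper": -1}, {"dp": [0.01, 0, 0], "angular": [0, 0, 0], "gripper": -1}, {"dp": [0.014, 0, 0], "angular": [0, 0, 0], "gripper": -1}, {"dp": [0.018, 0, 0], "angular": [0, 0, 0], "gripper": -1}, {"dp": [0.02, 0, 0], "angular": [0, 0, 0], "gripper": -1}]}}

```text
t: 4.9
tcp_pos: [0.5377, -0.0802, 0.0131]
tcp_rot: [-3.136, 0.189, 0.0]
ft_force: [-2.7, 0.0, 0.9]
width: 0.088
```

```bash
python3 -c "
from h import *
rep((-54,-24,13))"
```

```text
t 4.9 base [-56.6 -23.8] z 13.1 F [-2.7 -0.3] 0.9 w 0.088
(-54, -24, 13) ([0.0052, 0.0003, 0.0003], [-0.0, 0.0, -0.0001])
```

Force is still the sliding level, so the plate isn't on the rail yet. Continue in 1 mm steps.

Call:
{"op": "apply_moves", "data": {"plan": [{"dp": [0.001, 0, 0], "angular": [0, 0, 0], "gripper": -1}, {"dp": [0.002, 0, 0], "angular": [0, 0, 0], "gripper": -1}, {"dp": [0.003, 0, 0], "angular": [0, 0, 0], "gripper": -1}]}}

```text
t: 5.2
tcp_pos: [0.5391, -0.0803, 0.0132]
tcp_rot: [-3.136, 0.189, 0.0]
ft_force: [-3.4, 1.1, -0.5]
width: 0.0877
```

```bash
python3 - <<'E'
from h import *
rep()
wristtd('pics/w3.png',.50,.68,-.20,.08,.4,.016)
E
```

```text
t 5.2 base [-55.3 -23.8] z 13.2 F [-3.5  0.7] -0.5 w 0.088
5.2 [ 0.53906568 -0.08033071  0.01318877] cam [ 0.613 -0.09   0.176] (451, 700, 3)
```

View pics/w3.png

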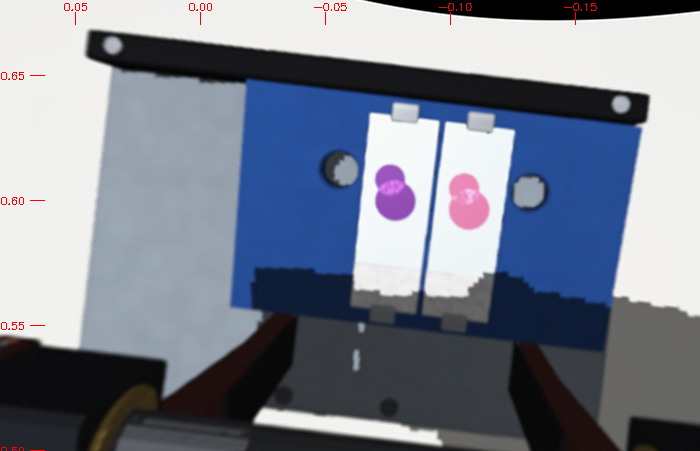

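The plate is square against the rail, with its top edge along the rail's front face. The holes at (340,169) and (529,192) sit ≈28.5 mm right of their pins and on the pins' x line to within about 1 mm. Next I'll back off, shut the fingers and go round to the right edge.

Call:
{"op": "apply_moves", "data": {"plan": [{"dp": [-0.01, 0, 0], "angular": [0, 0, 0], "gripper": -1}, {"dp": [-0.03, 0, -0.02], "angular": [0, 0, 0], "gripper": -1}, {"dp": [-0.03, 0, -0.06], "angular": [0, 0, 0], "gripper": 0}, {"dp": [-0.03, 0.02, -0.1], "angular": [0, 0, 0], "gripper": 1}, {"dp": [-0.03, 0.06, -0.12], "angular": [0, 0, 0], "gripper": 1}]}}

```text
t: 5.75
tcp_pos: [0.5218, -0.108, 0.0758]
tcp_rot: [3.136, -0.186, 0.007]
ft_force: [1.0, -0.2, -0.9]
width: 0.0672
```

```bash
python3 -c "
from h import *
rep((0,-132,60),(0,-132,13))"
```

```text
t 5.75 base [-69.1 -53.3] z 75.8 F [ 1. -0.] -0.9 w 0.067
(0, -132, 60) ([0.1378, 0.1576, 0.0323], [0.0, -0.0015, 0.0005])
(0, -132, 13) ([0.1374, 0.1576, 0.1263], [0.0, -0.0015, 0.0005])
```

Call:
{"op": "apply_moves", "data": {"plan": [{"dp": [0.03, 0.05, 0], "angular": [0, 0, 0], "gripper": 1}, {"dp": [0.07, 0.1, 0], "angular": [0, 0, 0], "gripper": 1}, {"dp": [0.11, 0.14, 0], "angular": [0, 0, 0], "gripper": 1}, {"dp": [0.135, 0.155, 0], "angular": [0, 0, 0], "gripper": 1}, {"dp": [0.135, 0.155, 0], "angular": [0, 0, 0], "gripper": 1}]}}

```text
t: 6.25
tcp_pos: [0.5792, -0.1947, 0.0732]
tcp_rot: [3.135, -0.191, 0.002]
ft_force: [-0.6, 0.6, -0.1]
width: 0.0273
```

Call:
{"op": "apply_moves", "data": {"plan": [{"dp": [0, 0, 0], "angular": [0, 0, 0], "gripper": 1}, {"dp": [0, 0, 0], "angular": [0, 0, 0], "gripper": 1}, {"dp": [0, 0, 0], "angular": [0, 0, 0], "gripper": 1}]}}

```text
t: 6.55
tcp_pos: [0.5781, -0.1927, 0.0735]
tcp_rot: [3.136, -0.187, 0.001]
ft_force: [0.7, -0.5, 0.1]
width: 0.0031
```

```bash
python3 - <<'E'
from h import *
rep((0,-132,60),(0,-132,13))
wristtd('pics/w4.png',.50,.68,-.24,.06,.5,.016)
E
```

```text
t 6.55 base [  -3.1 -130.7] z 73.5 F [ 0.7 -0.5] 0.1 w 0.003
(0, -132, 60) ([0.0063, 0.0025, 0.027], [0.0, -0.0001, 0.0001])
(0, -132, 13) ([0.0062, 0.0025, 0.121], [0.0, -0.0001, 0.0001])
6.55 [ 0.57806581 -0.19272045  0.0734863 ] cam [ 0.652 -0.202  0.236] (361, 600, 3)
```

View pics/w4.png

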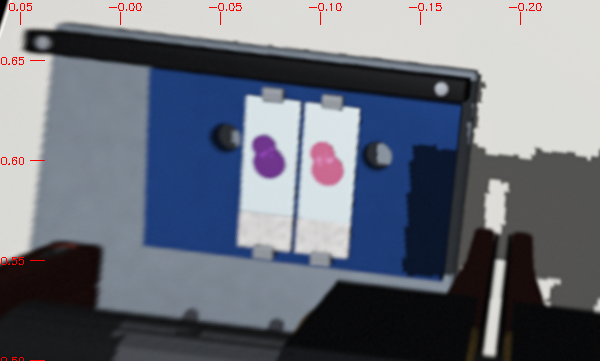

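The plate stayed put against the rail, and its right edge is at base y ≈ -104. The finger is clear, just to the right of it. Descend.

Call:
{"op": "apply_moves", "data": {"plan": [{"dp": [0.006, 0.003, 0.03], "angular": [0, 0, 0], "gripper": 1}, {"dp": [0.006, 0.003, 0.06], "angular": [0, 0, 0], "gripper": 1}, {"dp": [0.006, 0.003, 0.085], "angular": [0, 0, 0], "gripper": 1}, {"dp": [0.006, 0.003, 0.1], "angular": [0, 0, 0], "gripper": 1}, {"dp": [0.006, 0.003, 0.11], "angular": [0, 0, 0], "gripper": 1}]}}

```text
t: 7.1
tcp_pos: [0.5804, -0.1949, 0.0164]
tcp_rot: [-3.135, 0.189, 0.003]
ft_force: [0.6, -0.5, 0.1]
width: 0.0004
```

Call:
{"op": "apply_moves", "data": {"plan": [{"dp": [0, 0, 0.005], "angular": [0, 0, 0], "gripper": 1}, {"dp": [0, 0, 0.01], "angular": [0, 0, 0], "gripper": 1}, {"dp": [0, 0, 0.01], "angular": [0, 0, 0], "gripper": 1}]}}

```text
t: 7.4
tcp_pos: [0.5813, -0.1953, 0.0134]
tcp_rot: [3.136, -0.189, 0.001]
ft_force: [0.9, 0.9, -0.3]
width: 0.0005
```

```bash
python3 -c "
from h import *
rep((0,-120,13),(0,-88.5,13))"
```

```text
t 7.4 base [   0.4 -132.9] z 13.4 F [0.8 1. ] -0.3 w 0.0
(0, -120, 13) ([-0.0008, -0.0258, 0.0007], [0.0, -0.0001, -0.0001])
(0, -88.5, 13) ([-0.0008, -0.0888, 0.0007], [0.0, -0.0001, -0.0001])
```

Call:
{"op": "apply_moves", "data": {"plan": [{"dp": [0, -0.01, 0], "angular": [0, 0, 0], "gripper": 1}, {"dp": [0, -0.02, 0], "angular": [0, 0, 0], "gripper": 1}, {"dp": [0, -0.028, 0], "angular": [0, 0, 0], "gripper": 1}, {"dp": [0, -0.034, 0], "angular": [0, 0, 0], "gripper": 1}, {"dp": [0, -0.04, 0], "angular": [0, 0, 0], "gripper": 1}]}}

```text
t: 7.9
tcp_pos: [0.5836, -0.1749, 0.0133]
tcp_rot: [3.136, -0.188, 0.0]
ft_force: [0.0, 0.7, 0.3]
width: 0.0005
```

Call:
{"op": "apply_moves", "data": {"plan": [{"dp": [0, -0.006, 0], "angular": [0, 0, 0], "gripper": 1}, {"dp": [0, -0.012, 0], "angular": [0, 0, 0], "gripper": 1}, {"dp": [0, -0.018, 0], "angular": [0, 0, 0], "gripper": 1}, {"dp": [0, -0.024, 0], "angular": [0, 0, 0], "gripper": 1}, {"dp": [0, -0.026, 0], "angular": [0, 0, 0], "gripper": 1}]}}

```text
t: 8.4
tcp_pos: [0.5852, -0.1623, 0.0133]
tcp_rot: [3.136, -0.188, 0.0]
ft_force: [-0.7, -1.7, -0.2]
width: 0.0005
```

```bash
python3 - <<'E'
from h import *
rep((0,-88.5,13))
wristtd('pics/w5.png',.50,.68,-.22,.06,.4,.016)
E
```

```text
t 8.4 base [  0.3 -99.6] z 13.3 F [-0.5 -1.7] -0.2 w 0.001
(0, -88.5, 13) ([-0.0005, -0.0223, 0.0006], [0.0, -0.0, -0.0])
8.4 [ 0.58515387 -0.16225301  0.01328033] cam [ 0.66  -0.172  0.176] (451, 700, 3)
```

View pics/w5.png

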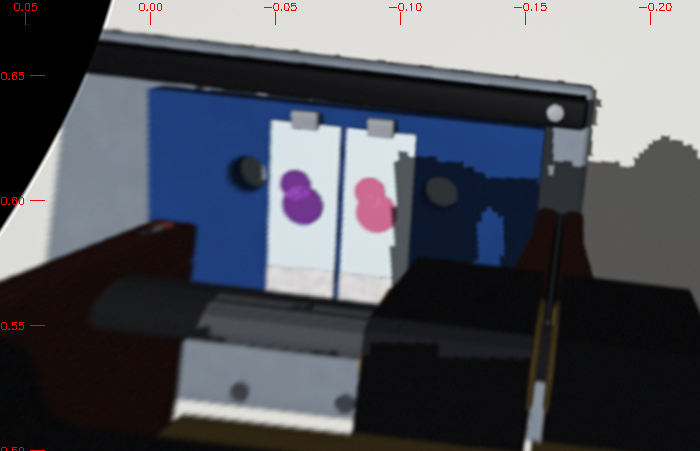

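The plate has moved left ~12 mm, with the holes at (247,173) and (441,191). About 16 mm remain, and it has yawed ~0.025 rad with its left end off the rail. I'll push nearer its front edge so that the push turns it back.

Call:
{"op": "apply_moves", "data": {"plan": [{"dp": [0, 0.008, 0], "angular": [0, 0, 0], "gripper": 1}, {"dp": [-0.02, 0.01, 0], "angular": [0, 0, 0], "gripper": 1}, {"dp": [-0.036, 0.008, 0], "angular": [0, 0, 0], "gripper": 1}, {"dp": [-0.036, 0, 0], "angular": [0, 0, 0], "gripper": 1}, {"dp": [-0.036, -0.006, 0], "angular": [0, 0, 0], "gripper": 1}]}}

```text
t: 8.95
tcp_pos: [0.5671, -0.1572, 0.0132]
tcp_rot: [3.136, -0.189, -0.0]
ft_force: [-0.3, -1.5, -0.4]
width: 0.0006
```

Call:
{"op": "apply_moves", "data": {"plan": [{"dp": [0, -0.005, 0], "angular": [0, 0, 0], "gripper": 1}, {"dp": [0, -0.01, 0], "angular": [0, 0, 0], "gripper": 1}, {"dp": [0, -0.014, 0], "angular": [0, 0, 0], "gripper": 1}, {"dp": [0, -0.014, 0], "angular": [0, 0, 0], "gripper": 1}]}}

```text
t: 9.35
tcp_pos: [0.5686, -0.15, 0.0132]
tcp_rot: [-3.136, 0.188, -0.0]
ft_force: [-0.9, -0.6, 0.1]
width: 0.001
```

```bash
python3 - <<'E'
from h import *
rep()
wristtd('pics/w6.png',.50,.68,-.22,.06,.4,.016)
E
```

```text
t 9.35 base [-17.6 -89.5] z 13.2 F [-0.8 -0.7] 0.1 w 0.001
9.35 [ 0.56858864 -0.15003095  0.01319091] cam [ 0.643 -0.16   0.176] (451, 700, 3)
```

View pics/w6.png

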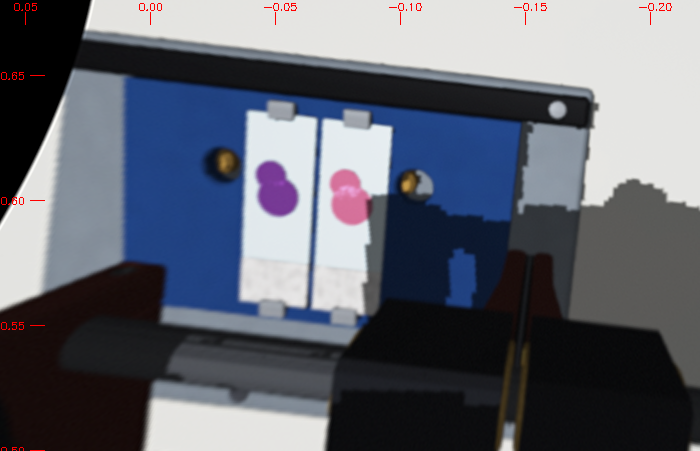

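Both pins are now visible inside the holes, at (228,162) and (407,183). The plate is square on the rail with about 6 mm left to go. I'll push on slowly at the same spot.

Call:
{"op": "apply_moves", "data": {"plan": [{"dp": [0, -0.003, 0], "angular": [0, 0, 0], "gripper": 1}, {"dp": [0, -0.005, 0], "angular": [0, 0, 0], "gripper": 1}, {"dp": [0, -0.007, 0], "angular": [0, 0, 0], "gripper": 1}, {"dp": [0, -0.009, 0], "angular": [0, 0, 0], "gripper": 1}, {"dp": [0, -0.009, 0], "angular": [0, 0, 0], "gripper": 1}]}}

```text
t: 9.9
tcp_pos: [0.5692, -0.1455, 0.0134]
tcp_rot: [-3.135, 0.188, -0.001]
ft_force: [0.2, -0.9, -0.4]
width: 0.0006
```

Call:
{"op": "apply_moves", "data": {"plan": [{"dp": [0, -0.001, 0], "angular": [0, 0, 0], "gripper": 1}, {"dp": [0, -0.002, 0], "angular": [0, 0, 0], "gripper": 1}, {"dp": [0, -0.002, 0], "angular": [0, 0, 0], "gripper": 1}]}}

```text
t: 10.2
tcp_pos: [0.5691, -0.1448, 0.0133]
tcp_rot: [-3.136, 0.188, -0.0]
ft_force: [-0.2, 0.5, -0.4]
width: 0.0005
```

```bash
cat >>h.py <<'E'
def plane(n='side'):
    # fit plane to blue plate points from side-camera depth
    p,d=robot.snapshot(n);W=cloud(n,d);h=cv2.cvtColor(p,cv2.COLOR_RGB2HSV)
    m=(W[...,0]>.5)&(W[...,0]<.68)&(W[...,1]>-.2)&(W[...,1]<.08)&(h[...,0]>100)&(h[...,0]<130)&(h[...,1]>150)
    P=W[m];P=P[np.isfinite(P).all(1)];c=P.mean(0)
    for _ in range(4):
        A=np.c_[P-[c[0],c[1],0]][:,:2];A=np.c_[A,np.ones(len(A))];k=np.linalg.lstsq(A,P[:,2],rcond=None)[0];r=P[:,2]-A@k;P=P[abs(r)<2*r.std()]
    print(n,len(P),'slopes',k.round(3),'min',np.percentile(P,1,axis=0).round(3),'max',np.percentile(P,99,axis=0).round(3))
E
python3 - <<'E'
from h import *
rep();plane()
f=np.load('pics/side0.npz')
class _:pass
robot_s=robot.snapshot; robot.__class__
import h
o=h.robot
class R2:
    snapshot=staticmethod(lambda n:(f['p'],f['d'])); get_calibration=staticmethod(o.get_calibration)
h.robot=R2;print('start:');plane();h.robot=o
E
```

```text
t 10.2 base [-17.7 -84.2] z 13.3 F [-0.3  0.4] -0.4 w 0.0
side 491 slopes [ 0.002 -0.002  0.016] min [ 0.548 -0.135  0.015] max [0.646 0.014 0.017]
start:
side 470 slopes [ 0.075 -0.     0.019] min [ 0.525 -0.151  0.015] max [ 0.614 -0.006  0.023]
```

The plate has dropped: its top is flat at z = 0.016, against a slope of 0.075 at the start. Next I'll back the fingers off to the right and up, then check.

Call:
{"op": "apply_moves", "data": {"plan": [{"dp": [0, 0.01, 0], "angular": [0, 0, 0], "gripper": 1}, {"dp": [0, 0.03, 0], "angular": [0, 0, 0], "gripper": 1}, {"dp": [0, 0.04, -0.04], "angular": [0, 0, 0], "gripper": 1}, {"dp": [0, 0.04, -0.11], "angular": [0, 0, 0], "gripper": 1}, {"dp": [-0.02, 0, -0.2], "angular": [0, 0, 0], "gripper": 1}]}}

```text
t: 10.75
tcp_pos: [0.5579, -0.146, 0.1116]
tcp_rot: [-3.136, 0.194, 0.007]
ft_force: [0.9, 0.7, 0.7]
width: 0.0006
```

Call:
{"op": "apply_moves", "data": {"plan": [{"dp": [-0.1, 0, -0.08], "angular": [0, 0, 0], "gripper": 1}, {"dp": [-0.1, 0, -0.1], "angular": [0, 0, 0], "gripper": 1}, {"dp": [-0.1, 0, -0.1], "angular": [0, 0, 0], "gripper": 1}, {"dp": [-0.1, 0, -0.1], "angular": [0, 0, 0], "gripper": 1}, {"dp": [-0.1, 0, -0.1], "angular": [0, 0, 0], "gripper": 1}]}}

```text
t: 11.25
tcp_pos: [0.5094, -0.1381, 0.1608]
tcp_rot: [-3.135, 0.189, 0.004]
ft_force: [-0.1, -0.2, -0.4]
width: 0.0007
```

```bash
python3 - <<'E'
from h import *
rep();plane()
wristtd('pics/w7.png',.48,.72,-.34,.08,.55,.016)
E
```

```text
t 11.25 base [-77.9 -84.7] z 160.8 F [-0.1 -0.2] -0.4 w 0.001
side 485 slopes [-0.001 -0.002  0.016] min [ 0.548 -0.137  0.015] max [0.647 0.014 0.017]
11.3 [ 0.50932625 -0.13793151  0.16059044] cam [ 0.584 -0.148  0.323] (437, 764, 3)
```

View pics/w7.png

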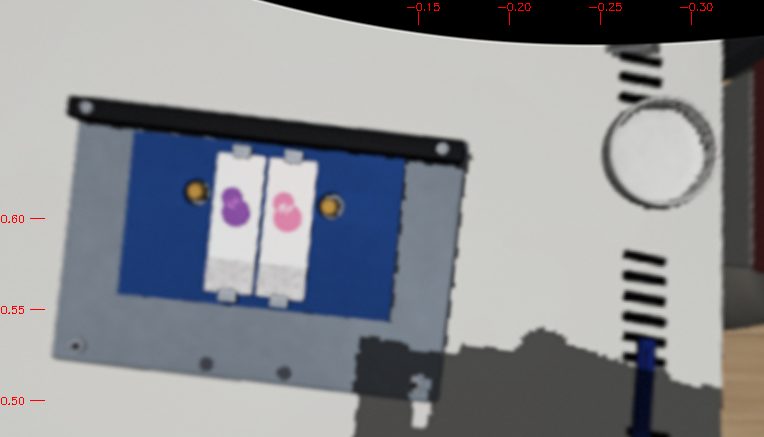

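Both brass pins show inside their holes, at (196,191) and (330,207), and the plate is flat and parallel to the rail. The cap and marker haven't been touched and the arm is clear, so I'm handing the job in.

```bash
python3 -c "
from h import *
s=robot.read_state();print(s['t'],abs(s['joint_velocities']).max(),s['ft_force']);robot.close_job()"
```

```text
11.35 0.004922420266457503 [ 0.83757392 -0.08086986 -0.51735538]
the job is handed in; nothing more can be done
```

The slide plate is seated: both holes dropped over their pins, and I handed the job in at about 11.4 s of the 58 s allowed.

- **Push to the rail:** I pushed the near edge with the two open fingertips, which squared the plate against the rail at about 3 N.
- **Sideways nudge:** I pushed the right edge with the shut fingers. The first push turned the plate about 0.025 rad, so I pushed nearer its front edge. That squared it up again, and it dropped over the pins. I then backed the arm off.
- **Last checks:** After the arm withdrew, the side camera's depth put the plate's top at z = 0.016 m, which is where a seated 6 mm plate should be. Its slope was at most 0.002 rad, and the wrist picture showed both pins inside their holes. Forces were at noise level with the arm clear.
- **Not measured:** I did not compare the bystanders' positions before and after. The white cap and marker were in the last picture and looked untouched. The dropper and little box were not in it, but the arm never went near them. No check failed or disagreed.

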